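# Dock the clip-top jar in the caddy

### The job

Of the three clip-top glass jars, find the one that fits the open bay of the yellow caddy snugly (one is too wide to go in, one so narrow it would rattle) and slide it along the table, standing upright and without lifting it, into the bay until it is fully home against the back. Then turn the knob on the caddy's lid as far as it goes, so that the steel tongue lies straight over the jar and its lip closes the mouth of the bay. Leave the other jars and everything else on the table where they are, and let nothing tip over.

Things in the scene. Friction and masses are not known exactly. Their poses are not given: they have to be found in the camera images.
- caddy: yellow plastic caddy, fixed. Origin: on the table where the centre of the docked jar's underside belongs. The bay opens to the caddy's own -x (jar goes in along +x) and has no floor: flat back face at x = 39 mm; side walls 6 mm thick, 46 mm tall, inner faces at y = -41 and +41 mm. Behind the back face is the box, x = 39 to 148 mm, 156 mm wide, its yellow lid 81 mm high
- mouth (a point): centre of the bay's mouth, on the table at caddy x = -45 mm, y = 0. The side walls run straight from the back face to x = -20 mm, then flare outward to the mouth, there about 105 mm apart inside and 120 mm over the outsides
- latch (a joint): black knob with steel tongue on the caddy's lid, turning about the vertical through knob; 0 = open, 1.4 rad = fully closed (stop). Grows counter-clockwise seen from above, stays where left. At value q the knob's bar and the tongue point along the angle pi + q - 1.4 in the caddy's x-y frame (at 1.4: the caddy's -x, straight over the jar)
- knob (a point): where to grip the knob: on its axis, caddy x = 80 mm, y = 0, 113 mm above the table. The grip bar is 52 mm long (along the tongue), 14 mm thick, from 95 to 125 mm above the table. Below it the tongue, a steel strip 22 mm wide, 86 to 91 mm above the table, reaches out 128 mm from the axis
- lip (a point): lower edge of the tongue's down-turned end, 126 mm from the knob's axis, 56 mm above the table (lip 30 mm wide, 4 mm thick, lowest edge 54 mm above the table). With the jar fully home the lip passes about 5 mm in front of it
- jar_small: the narrowest clip-top glass jar: 66 mm across at its body, which is straight-sided from the table up to 56 mm; glass lid 58 mm across, 80 mm tall overall, same shape and height as the other two jars. Origin at the centre of its underside; z is its upright axis. Too narrow for the bay; leave it
- jar_medium: the middle-sized clip-top glass jar: 78 mm across at its body, which is straight-sided from the table up to 56 mm; glass lid 70 mm across, 80 mm tall overall, same shape and height as the other two jars. Origin at the centre of its underside; z is its upright axis. This is the one that fits the bay, about 0.35 kg
- jar_large: the widest clip-top glass jar: 90 mm across at its body, which is straight-sided from the table up to 56 mm; glass lid 82 mm across, 80 mm tall overall, same shape and height as the other two jars. Origin at the centre of its underside; z is its upright axis. Too wide for the bay; leave it
- gourd: calabash gourd in a steel stand, 76 mm across, 118 mm tall, origin under its centre; leave it
- bombilla: steel drinking straw lying on the table, 190 mm long along its x, 9 mm high; leave it
- plate: orange melamine plate, 170 mm across, 18 mm high; leave it
- cup: white mug, 68 mm across, 75 mm tall; leave it
- thermos: steel flask, 84 mm across, 270 mm tall; leave it
- coaster: cork coaster, 90 mm across, 8 mm thick; leave it
Not all that is in view belongs to the job. Leave any pink look-alike of the jar_medium alone.

How it is judged:
By the outcome, as a careful person would: the job done as asked, in the order asked, and still so for the second after the job is handed in, with the robot touching nothing.
It also fails if it takes over 72 s, if anything falls off the work surface, if the arm or the gripper's body presses on something with over 40 N, if the wrist force passes 120 N, or if a joint passes its speed limit or range.

### The arm

A 6-joint arm with a two-finger parallel gripper is mounted at the origin on the work surface. World frame = base frame: x ahead of the robot, y to its left, z up, the work surface at z = 0. Lengths are in mm, angles in degrees, forces in N, time in s.
With the tool pointing down it reaches from about 325 to 1000 mm from the base axis. Payload 5.1 kg.
Tool frame: the origin (TCP) lies at the very end of the fingers, on their centre line; the grasp point (between the pads) lies 19 mm behind it (env.grip_depth is the distance from the TCP to the grasp point, in mm); z points along the fingers, y is the line along which they close (so a half turn about z gives the same grasp; the last joint's range is limited). The gripper opens to 85 mm and grips with 20 to 120 N. Pads are 22 mm wide; open, the fingers measure 114 mm over their backs; the gripper's body (76 mm by 85 mm) begins 54 mm behind the grasp point. The pads swing forward as they close: fully open they stand 13 mm farther back than shut.
Start: joints at [-81.91, 7.093, 94.555, -0, 78.352, -4.733], TCP at [144.226, -633.785, 231.322] pointing down, gripper open.
Joint ranges: [-149.61, 149.61], [-58.7, 133.49], [1.44, 155.28], [-77.14, 257.14], [18.33, 153.61], [-166.67, 166.67]. Speed limits (degrees/s): [147.25, 147.25, 180, 180, 180, 180].

### API

Orientations are given as [roll, pitch, yaw] about the fixed x, y, z axes, in that order (R = Rz(yaw) Ry(pitch) Rx(roll)).
In Python, from bench import env gives the robot as it stands. The module is installed in compiled form; this text tells all that it offers.
- The arm moves only by the tool apply_moves, never from a script. Its argument "series" is one flat list of numbers, 7 for each row, row after row: the shift along the world's x, y, z in m, then the turn, a rotation vector about the world's x, y, z in rad, then the opening, from -1 (shut) to 1 (fully open). In form: [tx, ty, tz, rx, ry, rz, fingers, tx, ty, tz, rx, ry, rz, fingers, ...]. A call has 1 to 10 rows; each row shifts and turns the commanded pose from where the row before left it; what a row does not reach is not made up. A row lasts 1/10 s, in which the tool goes at most 50 mm and 8.59 degrees, less where a joint would pass 70% of its speed; a pose out of reach is approached as far as the arm can. A call with a gripper value outside its range is refused whole. The fingers move at their own pace and stop on an object; the grip force is fixed at half the most. Time passes only in rows, so rows that do not move let the fingers close. It gives the time, the measured TCP pose, the force, the opening and the grip force at its end, in the units of the state.
- env.sense(): the state, without advancing time (a new reading comes with each control period).
- env.grab_frame(name): name is "side" or "top" or "wrist"; returns a dict with "frame" (480x640x3 uint8, red, green, blue), "mtx" (3x3 intrinsics, pixels), "distortion" ([k1, k2, p1, p2, k3] as OpenCV has them; the pictures are not rectified), "world_to_cam" (4x4, takes a point from world to camera coordinates); the wrist camera has in their place "T_tool_cam" (4x4, takes a point from camera to tool coordinates, whose origin is the TCP and whose axes are the flange's). Camera axes: x right, y down, z forward; pixel columns grow to the right and rows downward; lengths in mm; the calibration is good to about 2 mm. A picture is of the moment at which its call begins: read the wrist's pose just before it. There is no depth.
- env.finish_job(): hands the job in; it is judged then, once.
Trained networks look in the newest picture that a camera, given by its name, has taken for a name from the list of things; names that differ only in an ending like _2 or _b are one class to them, and where a whole thing is asked for, a point or a joint stands for the part that bears it (a point fixed in the world has none). Each returns a list of dicts, best first, with "conf" (0 to 1); they miss things now and then, are a little off and sometimes report something else, mostly with a low value. They report only what shows in the picture. A call takes as long as a camera call. They do not tell look-alikes from the thing itself.
- env.find_in(camera, query): "centre" ([row, column] in pixels, amid what is visible of it).
- env.regions_of(camera, query): "mask" (480x640 bool, what is visible of it) and "centre" ([row, column] in pixels, amid what is visible of it).
- env.tip_of(camera, query): "centre" ([row, column] in pixels: a listed point, or the origin of a listed thing).
The state is a dict: "time_s": time; "joint_pos": joint angles; "qvel": joint speeds; "joint_torque": joint torques, N m; "eef_pos": TCP position; "orientation": TCP orientation; "ft_force": force on the tool from outside, world axes, zero at the start; "torque": the same for the moment, N m; "finger_gap": opening from 0.0 (shut) to 1.0 (fully open); "finger_force": force on a finger pad.
Only numpy, scipy, OpenCV 4.12 (cv2) and the standard library are available. Lean on these libraries where they do the work, as an engineer would, in place of code of your own. Each camera call takes 0.05 s, during which the arm holds its last target. There are 200 camera calls.

## Working session

There is one attempt and no reset: what is moved stays moved. The work goes in short steps, Python scripts to look and compute and a tool call to move; the robot and the scene stay as the last step left them, time stands still between calls to the robot, and variables do not carry over. Pictures are saved under pics/ and viewed, at most 10 in all, crops included, and the job is handed in when it is done.

Besides the shell and the picture viewer there is one more tool, called after "Request:" as name(argument=value, ...) on one line, values as JSON. apply_moves: Moves the arm, as the interface text tells. Its arguments: {"type":"object","properties":{"series":{"type":"array","items":{"type":"number"}}},"required":["series"]}

```bash
mkdir -p pics; cat > h.py <<'E'
import numpy as np, cv2
from bench import env
def ray(f,rc):
    K=np.array(f["mtx"],float);d=np.array(f["distortion"],float)
    u=cv2.undistortPoints(np.array([[[rc[1],rc[0]]]],float),K,d)[0,0]
    T=np.array(f["world_to_cam"],float);R=T[:3,:3];t=T[:3,3]
    return -R.T@t, R.T@np.array([u[0],u[1],1.])
def onz(f,rc,z):
    o,d=ray(f,rc);return (o+d*(z-o[2])/d[2]).round(1)
def proj(f,P):
    T=np.array(f["world_to_cam"],float)
    p,_=cv2.projectPoints(np.array(P,float).reshape(-1,3),cv2.Rodrigues(T[:3,:3])[0],T[:3,3],np.array(f["mtx"],float),np.array(f["distortion"],float))
    return p[:,0,:]
E
python3 - <<'E'
from h import *
s=env.sense();print({k:np.round(v,2) for k,v in s.items()})
for c in("top","side"):
    f=env.grab_frame(c);cv2.imwrite(f"pics/{c}0.png",f["frame"][:,:,::-1])
    o,_=ray(f,[240,320]);print(c,o.round())
    for q in["jar_small","jar_medium","jar_large","caddy","mouth","knob","lip","gourd","bombilla","plate","cup","thermos","coaster"]:
        z={"knob":113,"lip":56}.get(q,0)
        for r in env.tip_of(c,q)[:3]: print(c,q,round(r["conf"],2),np.round(r["centre"]),onz(f,r["centre"],z))
E
```

```text
{'time_s': np.float64(0.0), 'joint_pos': array([-81.91,   7.13,  94.63,  -0.  ,  78.35,  -4.73]), 'qvel': array([-0.01, -0.06, -0.08,  0.08,  0.05,  0.05]), 'joint_torque': array([ 0.000e+00, -4.236e+01, -3.655e+01, -0.000e+00,  1.000e-02,
       -0.000e+00]), 'eef_pos': array([ 144.14, -633.2 ,  230.05]), 'orientation': array([-1.7988e+02, -1.0000e-02,  1.2820e+01]), 'ft_force': array([0.19, 0.36, 0.53]), 'torque': array([-0.02,  0.02,  0.02]), 'finger_force': np.float64(0.0), 'finger_gap': np.float64(1.0)}
top [ 326.   76. 1300.]
top jar_small 0.74 [263. 252.] [553.1 281.5   0. ]
top jar_small 0.72 [264. 381.] [559.9 -94.8   0. ]
top jar_small 0.58 [308. 314.] [429.4  95.5   0. ]
top jar_medium 0.97 [315. 254.] [403.5 268.3   0. ]
top jar_medium 0.81 [228. 315.] [664.3 102.2   0. ]
top jar_medium 0.67 [183. 309.] [805.6 124.4   0. ]
top jar_large 0.95 [264. 252.] [550.2 279.6   0. ]
top jar_large 0.69 [229. 314.] [662.4 102.5   0. ]
top caddy 0.74 [268. 392.] [ 551.  -126.3    0. ]
top knob 0.74 [268. 428.] [ 533.3 -206.5  113. ]
top lip 0.55 [225. 420.] [ 668.  -198.8   56. ]
top 
[... 814 characters left out ...]
84.    0. ]
side caddy 0.89 [302. 336.] [ 565.6 -118.9    0. ]
side caddy 0.58 [219. 336.] [736.7 309.7   0. ]
side knob 0.96 [296. 341.] [ 543.5 -209.3  113. ]
side lip 0.77 [298. 377.] [ 665.2 -203.5   56. ]
side lip 0.24 [254. 336.] [629.5  42.1  56. ]
side gourd 0.58 [390. 313.] [ 386.7 -403.8    0. ]
side gourd 0.16 [303. 332.] [ 552.4 -118.6    0. ]
side bombilla 0.74 [388. 401.] [ 607.5 -482.9    0. ]
side bombilla 0.7 [212. 280.] [541.3 442.6   0. ]
side plate 0.64 [219. 334.] [730.4 312.2   0. ]
side cup 0.84 [222. 242.] [383.9 426.7   0. ]
side cup 0.69 [252. 338.] [665.7 113.8   0. ]
side thermos 0.86 [196. 242.] [423.1 615.3   0. ]
side coaster 0.6 [210. 282.] [552.7 448.4   0. ]
```

View pics/top0.png

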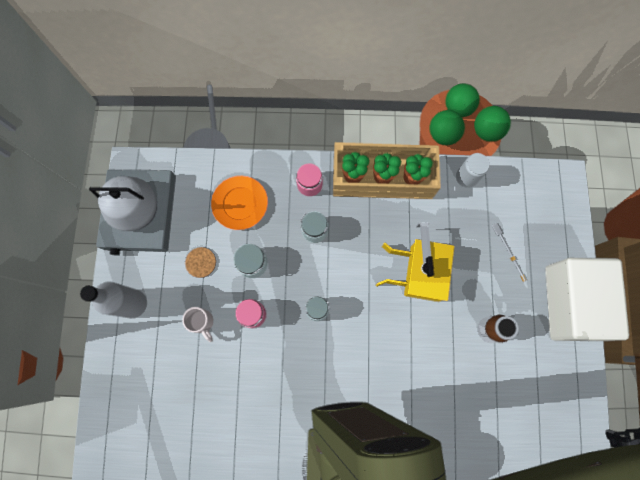

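View pics/side0.png

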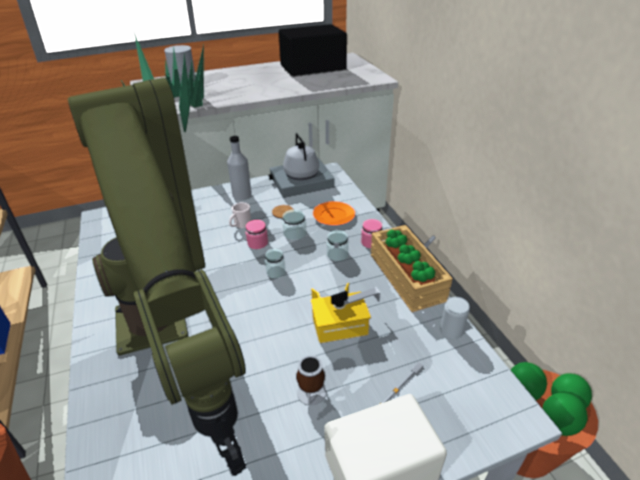

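Top picture: the glass jars are large at about px (249,259), medium at (315,226) and small at (317,307). The pink look-alikes are at (309,179) and (250,313). The caddy sits at about (428,270), opening left towards +y, with its tongue pointing up (open). The side picture agrees. Next I'll bring the wrist camera over for a closer measurement.

Request:
apply_moves(series=[0.03,0.038,0.012,0,0,0.12,1,0.03,0.038,0.012,0,0,0.12,1,0.03,0.038,0.012,0,0,0.12,1,0.03,0.038,0.012,0,0,0.12,1,0.03,0.038,0.012,0,0,0.12,1,0.03,0.038,0.012,0,0,0.12,1,0.03,0.038,0.012,0,0,0.12,1,0.03,0.038,0.012,0,0,0.12,1,0.03,0.038,0.012,0,0,0.12,1,0.03,0.038,0.012,0,0,0.12,1])

```text
time_s: 2.4
eef_pos: [445.0, -252.0, 352.2]
orientation: [179.9, 0.0, 81.9]
ft_force: [0.5, -0.3, 0.5]
finger_gap: 0.999
finger_force: 0.0
```

Request:
apply_moves(series=[0.03,0.038,0.012,0,0,0.04,1,0.03,0.038,0.012,0,0,0,1,0.03,0.038,0.012,0,0,0,1,0.02,0.045,0.01,0,0,0,1,0.0,0.045,0.01,0,0,0,1,0,0,0,0,0,0,1,0,0,0,0,0,0,1])

```text
time_s: 3.1
eef_pos: [554.2, -49.2, 407.7]
orientation: [180.0, 0.0, 84.0]
ft_force: [0.4, -0.3, -0.9]
finger_gap: 0.999
finger_force: 0.0
```

```bash
cat >> h.py <<'E'
from scipy.spatial.transform import Rotation as Ro
def wrist():
    s=env.sense();f=env.grab_frame("wrist")
    T=np.eye(4);T[:3,:3]=Ro.from_euler("xyz",s["orientation"],degrees=True).as_matrix();T[:3,3]=s["eef_pos"]
    f["world_to_cam"]=np.linalg.inv(T@np.array(f["T_tool_cam"]));return f
E
python3 - <<'E'
from h import *
s=env.sense();print(s["time_s"],s["eef_pos"],s["orientation"],s["joint_pos"])
f=wrist();print(np.round(f["T_tool_cam"],2));cv2.imwrite("pics/w1.png",f["frame"][:,:,::-1])
for q,z in[("caddy",0),("mouth",0),("knob",113),("lip",56),("jar_medium",0)]:
    for r in env.tip_of("wrist",q)[:2]: print(q,round(r["conf"],2),np.round(r["centre"]),onz(f,r["centre"],z))
E
```

```text
3.1 [554.23993259 -49.16140529 407.70236067] [1.79951459e+02 3.15242029e-02 8.39983324e+01] [-1.05831212e+01 -7.73080567e+00  9.26825466e+01 -2.76513089e-02
  9.49973546e+01 -4.58388791e+00]
[[  -0.     -0.95   -0.3    76.67]
 [   1.     -0.     -0.     -0.58]
 [   0.     -0.3     0.95 -141.9 ]
 [   0.      0.      0.      1.  ]]
knob 0.78 [312. 322.] [ 537.6 -205.6  113. ]
knob 0.45 [ 68. 386.] [639.5  84.5 113. ]
lip 0.75 [284. 404.] [ 660.1 -203.5   56. ]
jar_medium 0.98 [ 69. 386.] [659.5  97.8   0. ]
jar_medium 0.93 [ 41. 489.] [803.8 120.7   0. ]
```

View pics/w1.png

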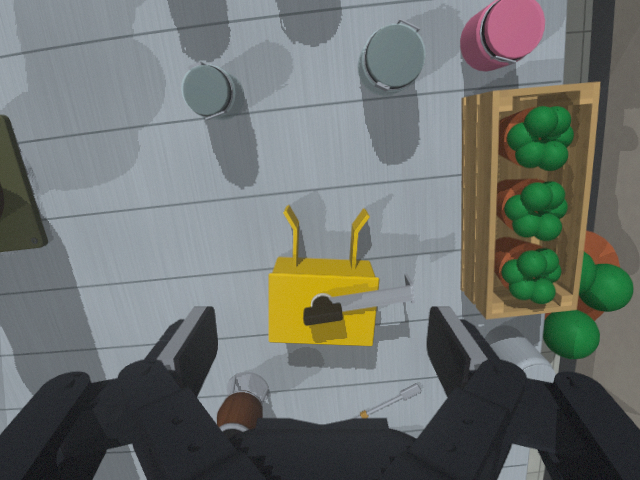

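The wrist picture shows the caddy centred at about (323,300), its mouth walls at (290,210) and (362,212), the knob at (322,312) and the tongue running right to (408,288). The medium jar is at (393,57), with wire clips at (405,25) and (385,88). I'll fit the caddy's known shape to its yellow silhouette and fit the jars to their masks.

```bash
cat > fit.py <<'E'
from h import *
from scipy.optimize import minimize
def boxpts(poly,z0,z1): return [(x,y,z) for x,y in poly for z in(z0,z1)]
parts=[boxpts([(39,-78),(148,-78),(148,78),(39,78)],0,81)]
for s in(1,-1):
    parts.append(boxpts([(39,41*s),(-20,41*s),(-20,47*s),(39,47*s)],0,46))
    parts.append(boxpts([(-20,41*s),(-45,52.5*s),(-45,60*s),(-20,47*s)],0,46))
def sil(f,P,p):
    m=np.zeros((480,640),np.uint8);c,s=np.cos(p[2]),np.sin(p[2])
    for q in P:
        q=np.array(q,float);w=np.c_[p[0]+c*q[:,0]-s*q[:,1],p[1]+s*q[:,0]+c*q[:,1],q[:,2]]
        h=cv2.convexHull(proj(f,w).astype(np.float32))
        cv2.fillConvexPoly(m,np.round(h*16).astype(np.int32),255,cv2.LINE_AA,4)
    return m/255.
def yellow(f):
    h=cv2.cvtColor(f["frame"],cv2.COLOR_RGB2HSV)
    m=cv2.inRange(h,(20,140,60),(32,255,255))
    m=cv2.morphologyEx(m,cv2.MORPH_OPEN,np.ones((2,2)))
    n,l,st,_=cv2.connectedComponentsWithStats(m);return l==1+st[1:,4].argmax()
def fit(f,P,m,p0,ign=None):
    b=cv2.GaussianBlur(m.astype(float),(0,0),1.)
    g=1 if ign is None else 1-ign
    c=lambda p:(np.abs(cv2.GaussianBlur(sil(f,P,(p[0],p[1],p[2]/100)),(0,0),1.)-b)*g).sum()
    r=minimize(c,[p0[0],p0[1],p0[2]*100],method="Nelder-Mead",options=dict(initial_simplex=[[p0[0]+a,p0[1]+d,p0[2]*100+e] for a,d,e in[(0,0,0),(8,0,0),(0,8,0),(0,0,8)]],xatol=.05,fatol=.5,maxiter=300))
    return r.x/[1,1,100],r.fun,m.sum()
def jar(d): return [[(r*np.cos(a),r*np.sin(a),z) for a in np.linspace(0,6.28,40) for r,z in((d/2,0),(d/2,56),(d/2-4,80))]]
def jarfit(f,cam,near,q="jar_medium"):
    rs=env.regions_of(cam,q);px=proj(f,[*near,40])[0]
    rs=[r for r in rs if np.hypot(r["centre"][0]-px[1],r["centre"][1]-px[0])<25]
    if not rs: return None
    m=rs[0]["mask"];out=[]
    for d in(66,78,90):
        x,c,n=fit(f,jar(d),m,(*near,0));out.append((d,x[:2].round(1),round(c),n))
    return out
E
cat > m1.py <<'E'
from fit import *
for cam in("wrist","top","side"):
    f=wrist() if cam=="wrist" else env.grab_frame(cam)
    m=yellow(f);ys,xs=np.nonzero(m)
    kn=np.zeros((480,640),bool)
    r=env.regions_of(cam,"knob")
    if r and r[0]["conf"]>.5: kn=cv2.dilate(r[0]["mask"].astype(np.uint8),np.ones((5,5)))>0
    p,c,n=fit(f,parts,m,(556,-125,np.radians(-96)),kn if kn.sum()<6000 else None);print(cam,"caddy",p[:2].round(1),np.degrees(p[2]).round(2),round(c),n,kn.sum())
    for nm,near in(("jar_medium",(662,105)),("jar_large",(551,281)),("jar_small",(425,80))):
        print(cam,nm,jarfit(f,cam,near,nm))
E
python3 m1.py
```

```text
wrist caddy [ 550.4 -134.6] -98.92 2529 8134 12280
wrist jar_medium [(66, array([659.8, 106.3]), 802, np.int64(3833)), (78, array([658.7, 103. ]), 255, np.int64(3833)), (90, array([657.3,  98.1]), 1330, np.int64(3833))]
wrist jar_large None
wrist jar_small None
top caddy [ 552.6 -135.9] -97.35 1764 633 1773
top jar_medium [(66, array([660.5, 101.3]), 111, np.int64(688)), (78, array([661.6, 103.5]), 76, np.int64(688)), (90, array([655.9, 105.6]), 290, np.int64(688))]
top jar_large [(66, array([554.7, 286.2]), 276, np.int64(866)), (78, array([554.7, 280.7]), 83, np.int64(866)), (90, array([556.2, 279.2]), 137, np.int64(866))]
top jar_small [(66, array([425.2,  88.7]), 54, np.int64(476)), (78, array([419. ,  87.3]), 245, np.int64(476)), (90, array([424.9,  85.7]), 466, np.int64(476))]
side caddy [ 553.3 -123.9] -99.55 30 1900 3349
side jar_medium [(66, array([658.1, 106.3]), 43, np.int64(566)), (78, array([661.5, 109.3]), 88, np.int64(566)), (90, array([662.4, 118.9]), 221, np.int64(566))]
side jar_large [(66, array([552.5, 273.8]), 177, np.int64(656)), (78, array([556.5, 281. ]), 67, np.int64(656)), (90, array([556.8, 282. ]), 52, np.int64(656))]
side jar_small [(66, array([425.3,  93.4]), 77, np.int64(496)), (78, array([426.8, 103.4]), 214, np.int64(496)), (90, array([429.1, 108.8]), 362, np.int64(496))]
```

```bash
cat > m2.py <<'E'
from fit import *
a=np.pi-1.4;c,s=np.cos(a),np.sin(a)
rot=lambda P:[(80+c*x-s*y,s*x+c*y,z) for x,y,z in P]
tong=[rot(boxpts([(-30,-13),(135,-13),(135,13),(-30,13)],81,95)),rot(boxpts([(-28,-22),(28,-22),(28,22),(-28,22)],81,125))]
for cam in("wrist","top","side"):
    f=wrist() if cam=="wrist" else env.grab_frame(cam)
    m=yellow(f);p=np.array([552,-125,np.radians(-97)])
    for k in range(2):
        ign=cv2.dilate((sil(f,tong,p)>.1).astype(np.uint8),np.ones((5,5)))
        p,co,n=fit(f,parts,m,p,ign)
    print(cam,"caddy",p[:2].round(1),np.degrees(p[2]).round(2),round(co),n)
    im=f["frame"][:,:,::-1].copy();e=cv2.Canny((sil(f,parts,p)*255).astype(np.uint8),50,150)>0;im[e]=(0,0,255)
    if cam=="wrist": cv2.imwrite("pics/fit.png",cv2.resize(im[180:370,240:420],None,fx=3,fy=3,interpolation=cv2.INTER_NEAREST))
    for z,nm,P in((113,"knob",[80,0]),):
        print("knob at",p[0]+80*np.cos(p[2]),p[1]+80*np.sin(p[2]))
E
python3 m2.py
```

```text
wrist caddy [ 551.5 -134.5] -98.0 915 8089
knob at 540.3439516172158 -213.75887620995405
top caddy [ 564.3 -138.1] -103.21 1554 647
knob at 545.9940277219961 -216.00161685477184
side caddy [ 561.1 -123.9] -98.92 375 1897
knob at 548.7243617377821 -202.92350916418394
```

View pics/fit.png

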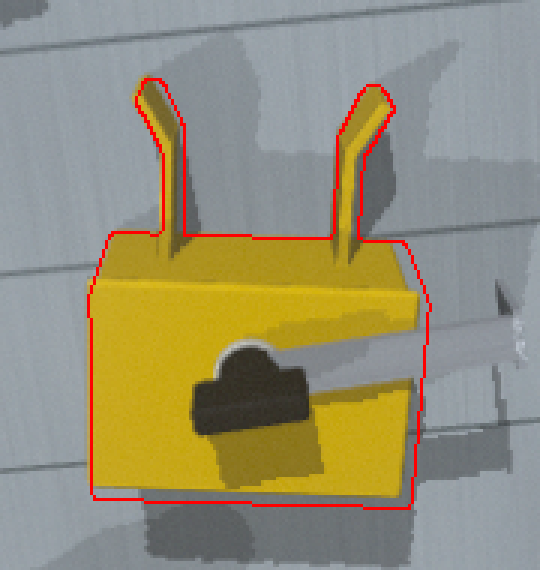

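The overlay fits the walls and flares well, but the modelled lid comes out about 3 px too wide. I'll refit on the walls only.

```bash
cat > m3.py <<'E'
from fit import *
def lidign(f,p,x0):
    return (sil(f,[boxpts([(x0,-90),(170,-90),(170,90),(x0,90)],0,140),boxpts([(x0,60),(170,60),(170,160),(x0,160)],50,140)],p)>.1).astype(np.uint8)
for cam in("wrist","side"):
    f=wrist() if cam=="wrist" else env.grab_frame(cam)
    h=cv2.cvtColor(f["frame"],cv2.COLOR_RGB2HSV);m=cv2.inRange(h,(18,110,40),(34,255,255))>0
    roi=np.zeros_like(m);px=proj(f,[556,-130,0])[0].astype(int);roi[px[1]-150:px[1]+150,px[0]-120:px[0]+120]=1;m&=roi
    p=np.array([552,-132,np.radians(-98)])
    for k in range(3):
        p,co,n=fit(f,parts,m,p,lidign(f,p,50))
    print(cam,"caddy",p[:2].round(1),np.degrees(p[2]).round(2),round(co),n)
f=wrist()
# lid corners, by hand from crop (x3, offset 240,180), z=81
for uv in((92,280),(418,293),(400,495),(93,487)):
    print(onz(f,(180+uv[1]/3,240+uv[0]/3),81))
E
python3 m3.py
```

```text
wrist caddy [ 549.3 -133.6] -98.63 244 8297
side caddy [ 548.  -139.9] -98.04 2483 4655
[ 470.6 -156.2   81. ]
[ 619.8 -178.9   81. ]
[ 604.5 -286.    81. ]
[ 454.4 -265.1   81. ]
```

Request:
apply_moves(series=[0.015,0.008,-0.036,0,0,-0.045,1,0.015,0.008,-0.036,0,0,0,1,0.015,0.008,-0.036,0,0,0,1,0.015,0.008,-0.036,0,0,0,1,0.015,0.008,-0.036,0,0,0,1,0.015,0.008,-0.036,0,0,0,1,0.015,0.007,-0.036,0,0,0,1,0,0,0,0,0,0,1,0,0,0,0,0,0,1])

```text
time_s: 5.35
eef_pos: [658.7, 5.0, 154.5]
orientation: [-179.9, 0.0, 81.3]
ft_force: [0.5, 0.2, 1.7]
finger_gap: 0.996
finger_force: 0.0
```

```bash
python3 - <<'E'
from fit import *
f=wrist();s=env.sense();print(s["eef_pos"],s["orientation"])
print([round(r["conf"],2) for r in env.regions_of("wrist","jar_medium")])
print(jarfit(f,"wrist",(659,104)))
im=f["frame"][:,:,::-1].copy();r=env.regions_of("wrist","jar_medium")
if r: im[cv2.Canny(r[0]["mask"].astype(np.uint8)*255,50,150)>0]=(0,0,255)
cv2.imwrite("pics/w2.png",im)
E
```

```text
[659.64825995   4.76402802 156.75727085] [1.79909523e+02 2.27882728e-03 8.12926129e+01]
[0.9, 0.55]
[(66, array([658.5, 107.1]), 3438, np.int64(13625)), (78, array([658.2, 101. ]), 917, np.int64(13625)), (90, array([662.8,  96.7]), 4786, np.int64(13625))]
```

View pics/w2.png

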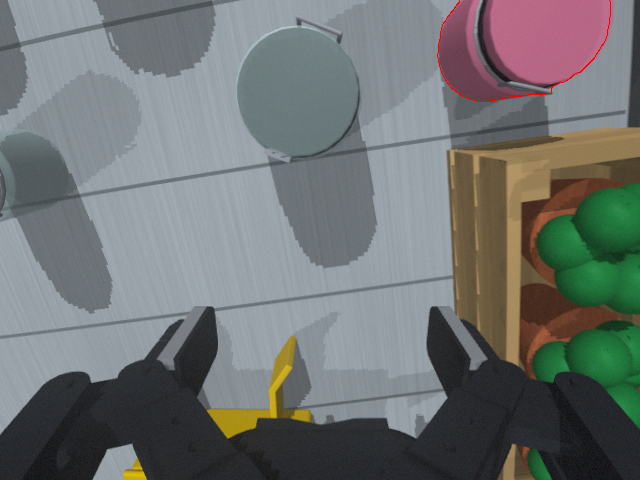

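The picture shows the medium jar's lid at (298,91), with clips above and below it, clear of the closing direction. The best-scoring mask is the pink look-alike, but my fit used the one near the expected place. I had moved short in y, so I'll go the rest of the way over the jar.

Request:
apply_moves(series=[0,0.024,0,0,0,0,1,0,0.024,0,0,0,0,1,0,0.024,0,0,0,0,1,0,0.024,0,0,0,0,1,0,0,0,0,0,0,1,0,0,0,0,0,0,1])

```text
time_s: 6.15
eef_pos: [659.6, 100.9, 157.1]
orientation: [179.8, -0.0, 81.3]
ft_force: [-0.8, -0.0, 0.4]
finger_gap: 1.001
finger_force: 0.0
```

```bash
python3 - <<'E'
from fit import *
f=wrist();s=env.sense();print(s["eef_pos"],s["orientation"])
print(jarfit(f,"wrist",(658.5,101)))
for c in("top","side"): print(jarfit(env.grab_frame(c),c,(659,104)))
for r in env.tip_of("wrist","jar_medium"): print(r["conf"],r["centre"],onz(f,r["centre"],0))
cv2.imwrite("pics/w3.png",f["frame"][:,:,::-1])
E
```

```text
[659.55503089 100.39638843 156.6910371 ] [1.79879953e+02 1.57325476e-03 8.12834858e+01]
[(66, array([655.7,  98.5]), 2565, np.int64(11057)), (78, array([657.7, 102.3]), 431, np.int64(11057)), (90, array([657.8,  96.3]), 3662, np.int64(11057))]
None
[(66, array([661. , 105.6]), 52, np.int64(571)), (78, array([659.4, 107.7]), 83, np.int64(571)), (90, array([660.7, 114.8]), 217, np.int64(571))]
0.67 [224.2, 321.6] [659.  100.3   0. ]
0.67 [176.2, 485.8] [798.8 120.1   0. ]
```

View pics/w3.png

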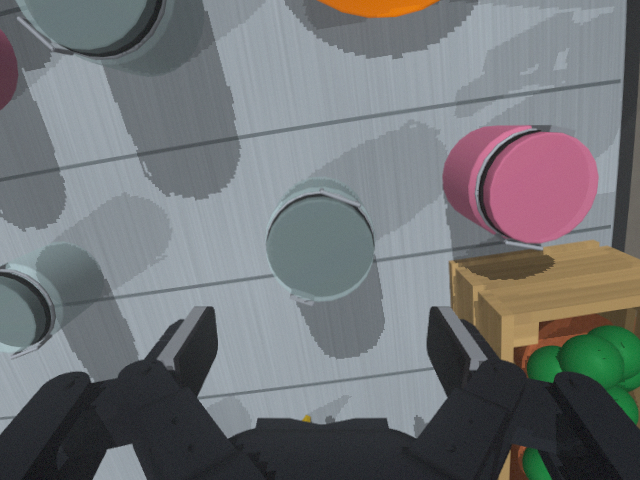

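The jar's lid is at (320,245), centred between the fingers on midline ~322. The planter on the right is clear of the fingers. Descending.

Request:
apply_moves(series=[-0.001,0.001,-0.02,0,0,0,1,0,0,-0.02,0,0,0,1,0,0,-0.02,0,0,0,1,0,0,-0.015,0,0,0,1,0,0,-0.015,0,0,0,1,0,0,-0.01,0,0,0,1,0,0,0,0,0,0,1])

```text
time_s: 7.2
eef_pos: [657.0, 101.8, 53.2]
orientation: [-179.8, 0.0, 81.3]
ft_force: [-0.3, -0.7, -0.8]
finger_gap: 0.999
finger_force: 0.0
```

Request:
apply_moves(series=[0.001,0,-0.008,0,0,0,1,0,0,-0.008,0,0,0,1,0,0,-0.008,0,0,0,1,0,0,-0.008,0,0,0,1,0,0,-0.005,0,0,0,1,0,0,0,0,0,0,1])

```text
time_s: 7.8
eef_pos: [658.3, 101.9, 16.9]
orientation: [-179.9, 0.0, 81.3]
ft_force: [0.1, -0.1, -0.3]
finger_gap: 1.0
finger_force: 0.0
```

Request:
apply_moves(series=[0,0,0,0,0,0,0.3,0,0,0,0,0,0,0.3,0,0,0,0,0,0,0.3,0,0,0,0,0,0,0.3])

```text
time_s: 8.2
eef_pos: [659.5, 102.1, 18.7]
orientation: [179.9, -0.0, 81.3]
ft_force: [0.7, 0.1, 0.6]
finger_gap: 0.894
finger_force: 72.4
```

Request:
apply_moves(series=[-0.006,-0.006,0,0,0,0,0.3,-0.011,-0.013,0,0,0,0,0.3,-0.011,-0.013,0,0,0,0,0.3,-0.011,-0.013,0,0,0,0,0.3,-0.011,-0.013,0,0,0,0,0.3,-0.011,-0.013,0,0,0,0,0.3,-0.011,-0.013,0,0,0,0,0.3,-0.011,-0.013,0,0,0,0,0.3,-0.006,-0.007,0,0,0,0,0.3,0,0,0,0,0,0,0.3])

```text
time_s: 9.2
eef_pos: [568.8, -3.9, 18.6]
orientation: [-179.9, 0.1, 81.3]
ft_force: [-4.5, -4.2, 6.9]
finger_gap: 0.894
finger_force: 73.4
```

```bash
sed -i 's/for cam in("wrist","side")/for cam in("wrist","top","side")/' m3.py; python3 - <<'E'
from fit import *
s=env.sense();print(s["eef_pos"],s["orientation"],s["ft_force"])
f=wrist();print(jarfit(f,"wrist",(571,0)))
cv2.imwrite("pics/w4.png",f["frame"][:,:,::-1])
E
python3 m3.py
```

```text
[568.84215489  -3.90744041  18.62381327] [-1.79904212e+02  1.35434547e-01  8.12586690e+01] [-4.46112122 -4.16092998  6.91458452]
[(66, array([569.9,   8. ]), 8731, np.int64(38264)), (78, array([567.8,  -4.2]), 14879, np.int64(38264)), (90, array([566. , -15.7]), 21032, np.int64(38264))]
wrist caddy [ 567.1 -204.9] -68.97 0 0
top caddy [ 551.4 -134.1] -98.35 3094 5378
side caddy [ 547.1 -139.4] -99.01 2548 4688
[563.4  42.   81. ]
[588.5  37.1  81. ]
[585.1  19.   81. ]
[559.8  23.7  81. ]
```

View pics/w4.png

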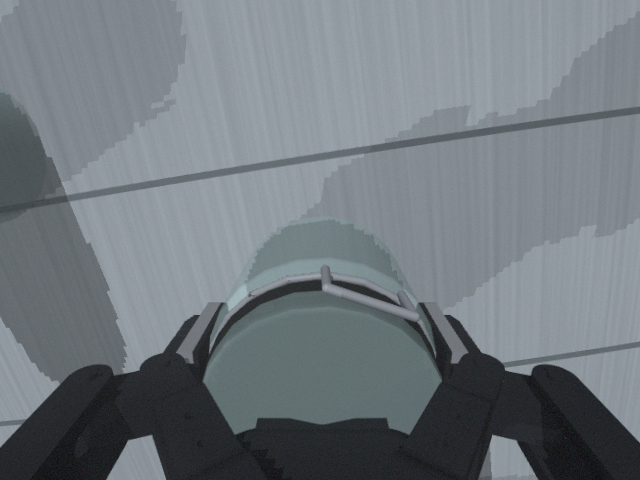

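The jar is held upright, and the wire bail sits at (325–415, 270–315) on the side I would push from. While it's still held I'll spin the jar 45° about its axis, so the bail faces sideways above the walls and stays away from pusher and lip.

Request:
apply_moves(series=[0,0,0,0,0,-0.1,0.3,0,0,0,0,0,-0.1,0.3,0,0,0,0,0,-0.1,0.3,0,0,0,0,0,-0.1,0.3,0,0,0,0,0,-0.1,0.3,0,0,0,0,0,-0.1,0.3,0,0,0,0,0,-0.1,0.3,0,0,0,0,0,-0.08,0.3,-0.001,-0.011,0,0,0,0,0.3,-0.001,-0.011,0,0,0,0,0.3])

```text
time_s: 10.5
eef_pos: [568.2, -23.2, 18.6]
orientation: [-179.9, -0.0, 36.6]
ft_force: [0.5, 5.3, 5.8]
finger_gap: 0.899
finger_force: 73.2
```

Request:
apply_moves(series=[0,0,0,0,0,0,0.3,0,0,0,0,0,0,1,0,0,0,0,0,0,1,0,0,0,0,0,0,1])

```text
time_s: 10.9
eef_pos: [567.4, -23.8, 17.5]
orientation: [-179.9, 0.1, 36.6]
ft_force: [0.1, 0.2, -0.3]
finger_gap: 1.0
finger_force: 0.0
```

Next I'll raise the arm, move behind the jar, turn back to the axis and close the fingers.

Request:
apply_moves(series=[0,0,0.01,0,0,0,1,0,0,0.02,0,0,0,1,0,0,0.03,0,0,0,1,0,0,0.035,0,0,0,1,0.002,0.016,0.01,0,0,0.13,1,0.002,0.016,0,0,0,0.13,0,0.002,0.016,0,0,0,0.13,-1,0.002,0.016,0,0,0,0.13,-1,0.002,0.016,0,0,0,0.13,-1,0.001,0,0,0,0,0.13,-1])

```text
time_s: 11.9
eef_pos: [579.2, 57.7, 124.0]
orientation: [180.0, -0.0, 81.7]
ft_force: [-0.2, -0.4, -0.3]
finger_gap: 0.142
finger_force: 0.0
```

```bash
python3 - <<'E'
from fit import *
s=env.sense();print(s["eef_pos"],s["orientation"],s["finger_gap"])
for c in("top","side"):
    f=env.grab_frame(c);print(c,jarfit(f,c,(566,-25)))
    cv2.imwrite(f"pics/{c}5.png",f["frame"][:,:,::-1])
E
python3 m3.py|head -3
```

```text
[579.18950346  57.68635832 124.00073559] [ 1.79972960e+02 -2.25085213e-02  8.17209313e+01] 0.14206802285163816
top [(66, array([565.1, -29.1]), 401, np.int64(162)), (78, array([561.7, -23.2]), 590, np.int64(162)), (90, array([553.1, -22.2]), 808, np.int64(162))]
side [(66, array([570.4, -21.7]), 84, np.int64(690)), (78, array([571.1, -20.2]), 63, np.int64(690)), (90, array([572.5, -12.1]), 220, np.int64(690))]
wrist caddy [ 589.3 -286.7] -72.03 0 0
top caddy [ 551.4 -134.1] -98.74 3038 5370
side caddy [ 547.9 -139.6] -99.54 2562 4678
```

Request:
apply_moves(series=[0,0,-0.025,0,0,0,-1,0,0,-0.025,0,0,0,-1,0,0,-0.025,0,0,0,-1,0,0,-0.02,0,0,0,-1,0,0,-0.007,0,0,0,-1,-0.0015,-0.01,0,0,0,0,-1,-0.0015,-0.01,0,0,0,0,-1,-0.0015,-0.01,0,0,0,0,-1,0,0,0,0,0,0,-1])

```text
time_s: 13.2
eef_pos: [575.4, 24.4, 22.6]
orientation: [179.9, -0.0, 81.2]
ft_force: [-0.3, 0.0, 0.0]
finger_gap: 0.002
finger_force: 0.0
```

Request:
apply_moves(series=[-0.001,-0.006,0,0,0,0,-1,-0.001,-0.006,0,0,0,0,-1,-0.001,-0.008,0,0,0,0,-1,-0.001,-0.008,0,0,0,0,-1,-0.001,-0.008,0,0,0,0,-1,-0.001,-0.008,0,0,0,0,-1,-0.001,-0.008,0,0,0,0,-1,-0.001,-0.008,0,0,0,0,-1])

```text
time_s: 14.0
eef_pos: [566.4, -34.6, 21.2]
orientation: [-180.0, -0.0, 81.3]
ft_force: [0.9, 5.1, 3.4]
finger_gap: 0.0
finger_force: 2.3
```

```bash
python3 - <<'E'
from fit import *
s=env.sense();print(s["eef_pos"],s["orientation"],s["ft_force"])
f=env.grab_frame("side");print(jarfit(f,"side",(560,-60)))
a=cv2.resize(f["frame"][230:350,250:410,::-1],None,fx=4,fy=4,interpolation=cv2.INTER_CUBIC);cv2.imwrite("pics/s6.png",a)
E
```

```text
[566.39208223 -34.64899363  21.1666244 ] [-1.79979318e+02 -7.21882797e-03  8.12837715e+01] [0.90337544 5.06008809 3.36397666]
[(66, array([566.8, -69.2]), 137, np.int64(582)), (78, array([570. , -63.9]), 200, np.int64(582)), (90, array([570.2, -49.2]), 362, np.int64(582))]
```

View pics/s6.png

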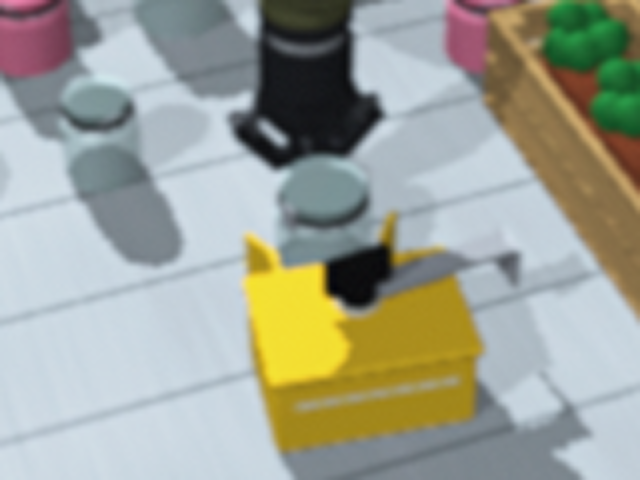

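The jar is upright and entering centrally between the flares at (320,215) in the crop. I'll keep pushing and watch the force.

Request:
apply_moves(series=[-0.001,-0.007,0,0,0,0,-1,-0.001,-0.007,0,0,0,0,-1,-0.0015,-0.007,0,0,0,0,-1,-0.001,-0.007,0,0,0,0,-1,-0.001,-0.005,0,0,0,0,-1])

```text
time_s: 14.6
eef_pos: [558.5, -66.3, 19.4]
orientation: [-179.7, -0.1, 81.3]
ft_force: [-0.1, 0.6, -1.8]
finger_gap: 0.002
finger_force: 1.1
```

Request:
apply_moves(series=[-0.001,-0.004,0,0,0,0,-1,-0.0005,-0.003,0,0,0,0,-1,0,0,0,0,0,0,-1])

```text
time_s: 14.9
eef_pos: [559.8, -75.0, 21.4]
orientation: [180.0, 0.1, 81.3]
ft_force: [-0.3, -0.1, -0.2]
finger_gap: 0.002
finger_force: 0.0
```

Request:
apply_moves(series=[-0.0003,-0.002,0,0,0,0,-1,-0.0003,-0.002,0,0,0,0,-1,0,0,0,0,0,0,-1])

```text
time_s: 15.2
eef_pos: [559.3, -78.4, 21.5]
orientation: [180.0, 0.0, 81.3]
ft_force: [-0.7, -0.1, -0.3]
finger_gap: -0.003
finger_force: 0.3
```

Request:
apply_moves(series=[-0.0003,-0.002,0,0,0,0,-1,-0.0003,-0.001,0,0,0,0,-1])

```text
time_s: 15.4
eef_pos: [558.7, -81.0, 21.5]
orientation: [180.0, -0.0, 81.3]
ft_force: [0.3, 3.1, 1.5]
finger_gap: -0.005
finger_force: 1.3
```

Request:
apply_moves(series=[-0.0003,-0.002,0,0,0,0,-1,-0.0003,-0.002,0,0,0,0,-1])

```text
time_s: 15.6
eef_pos: [558.4, -83.2, 21.6]
orientation: [180.0, -0.3, 81.2]
ft_force: [3.6, 15.8, 2.2]
finger_gap: 0.003
finger_force: 8.1
```

Request:
apply_moves(series=[-0.0003,-0.0015,0,0,0,0,-1,-0.0002,-0.0015,0,0,0,0,-1])

```text
time_s: 15.8
eef_pos: [558.7, -83.3, 21.7]
orientation: [179.9, -0.6, 81.2]
ft_force: [5.9, 26.6, 2.0]
finger_gap: -0.002
finger_force: 13.4
```

```bash
python3 - <<'E'
from fit import *
s=env.sense();print(s["eef_pos"],s["ft_force"])
f=env.grab_frame("top");cv2.imwrite("pics/t7.png",cv2.resize(f["frame"][210:330,350:510,::-1],None,fx=4,fy=4,interpolation=cv2.INTER_CUBIC))
f=env.grab_frame("side");print(jarfit(f,"side",(552,-120)))
E
```

```text
[558.65844436 -83.33049384  21.72760672] [ 5.85086347 26.62032445  1.98054037]
[(66, array([568.8, -83.1]), 349, np.int64(310)), (78, array([ 560.7, -116.8]), 514, np.int64(310)), (90, array([574.8, -51.7]), 635, np.int64(310))]
```

The force rose to 27 N with no further motion, so the jar is home. The back contact implies a caddy origin of about (551,-132.7) and a knob axis near (539,-212). I'll back off and move above the knob.

Request:
apply_moves(series=[0.003,0.015,0,0,0,0,-1,0.004,0.025,0,0,0,0,-1,0,0,0.045,0,0,0,-1,0,0,0.045,0,0,-0.14,-1,0,0,0.045,0,0,-0.14,0,0,0,0.045,0,0,-0.14,1,-0.003,-0.028,0.01,0,0,-0.14,1,-0.004,-0.028,0,0,0,-0.14,1,-0.004,-0.028,0,0,0,-0.14,1,-0.004,-0.028,0,0,0,-0.14,1])

```text
time_s: 16.95
eef_pos: [548.8, -161.5, 211.5]
orientation: [179.9, 0.0, 24.8]
ft_force: [-0.5, -0.1, 0.3]
finger_gap: 0.993
finger_force: 0.0
```

Request:
apply_moves(series=[-0.004,-0.028,0,0,0,-0.14,1,-0.004,-0.028,0,0,0,-0.14,1,0,0,0,0,0,-0.14,1,0,0,0,0,0,0,1,0,0,0,0,0,0,1])

```text
time_s: 17.45
eef_pos: [541.1, -216.1, 211.1]
orientation: [180.0, 0.0, 1.2]
ft_force: [-0.1, -0.3, 0.5]
finger_gap: 0.999
finger_force: 0.0
```

```bash
python3 - <<'E'
from fit import *
f=wrist();s=env.sense();print(s["eef_pos"],s["orientation"],s["joint_pos"])
for q,z in(("knob",113),("lip",56),("caddy",0)):
    for r in env.tip_of("wrist",q)[:2]: print(q,round(r["conf"],2),np.round(r["centre"]),onz(f,r["centre"],z))
g=cv2.cvtColor(f["frame"],cv2.COLOR_RGB2GRAY)
cv2.imwrite("pics/w8.png",f["frame"][:,:,::-1])
E
```

```text
[ 541.19557753 -215.84050293  211.1359079 ] [1.79983044e+02 2.81147562e-02 1.23850547e+00] [-2.70080824e+01 -5.73503635e-01  1.04522414e+02 -2.90985654e-02
  7.60678334e+01  6.17604183e+01]
knob 0.62 [244. 312.] [ 540.3 -208.7  113. ]
lip 0.89 [ 62. 309.] [ 664.3 -203.    56. ]
```

View pics/w8.png

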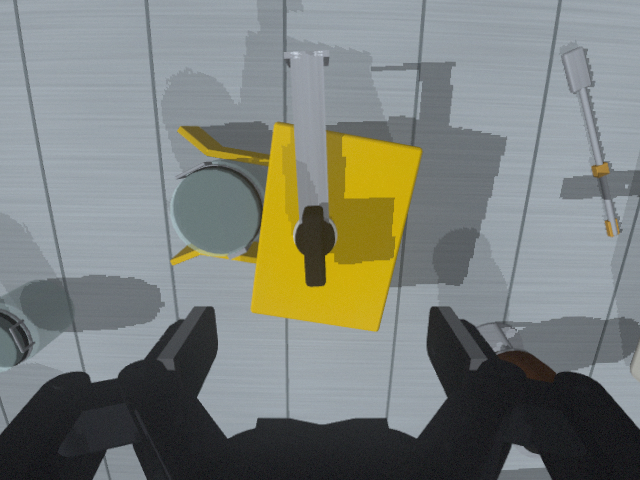

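The jar sits in the bay at (217,210), and the knob bar is at (315,246) pointing along the tool x. The knob axis measures (540,-209). Next I'll centre on it, descend and grip.

Request:
apply_moves(series=[-0.001,0.007,-0.02,0,0,0.015,1,0,0,-0.025,0,0,0,1,0,0,-0.025,0,0,0,1,0,0,-0.02,0,0,0,1,0,0,-0.015,0,0,0,1,0,0,-0.006,0,0,0,1,0,0,0,0,0,0,1])

```text
time_s: 18.35
eef_pos: [540.0, -208.7, 99.6]
orientation: [-180.0, 0.1, 2.0]
ft_force: [-1.2, 0.1, -0.1]
finger_gap: 1.001
finger_force: 0.0
```

Request:
apply_moves(series=[0,0,0,0,0,0,-0.3,0,0,0,0,0,0,-0.5,0,0,0,0,0,0,-0.7,0,0,0,0,0,0,-0.9,0,0,0,0,0,0,-0.9,0,0,0,0,0,0,-0.9])

```text
time_s: 18.95
eef_pos: [540.5, -210.7, 101.0]
orientation: [179.8, -0.0, 2.0]
ft_force: [-0.2, -5.2, -0.5]
finger_gap: 0.151
finger_force: 60.4
```

Request:
apply_moves(series=[0,-0.001,0,0,0,0.05,-0.9,0,-0.001,0,0,0,0.1,-0.9,0,0,0,0,0,0.1,-0.9,0,0,0,0,0,0.1,-0.9])

```text
time_s: 19.35
eef_pos: [540.4, -210.2, 101.0]
orientation: [-179.9, -0.0, 22.2]
ft_force: [-1.9, 2.7, 3.8]
finger_gap: 0.15
finger_force: 60.8
```

Request:
apply_moves(series=[0,0,0,0,0,0.1,-0.9,0,0,0,0,0,0.1,-0.9,0,0,0,0,0,0.1,-0.9])

```text
time_s: 19.65
eef_pos: [540.1, -209.8, 101.0]
orientation: [-179.8, -0.1, 39.4]
ft_force: [-4.4, 6.4, 5.5]
finger_gap: 0.148
finger_force: 61.1
```

Request:
apply_moves(series=[-0.001,0.001,0,0,0,0.1,-0.9,0,0,0,0,0,0.1,-0.9,0,0,0,0,0,0.1,-0.9,0,0,0,0,0,0.1,-0.9,0,0,0,0,0,0.1,-0.9])

```text
time_s: 20.15
eef_pos: [539.3, -209.2, 101.0]
orientation: [-179.9, -0.1, 68.0]
ft_force: [-1.4, 3.2, 4.3]
finger_gap: 0.151
finger_force: 60.9
```

Request:
apply_moves(series=[0,0,0,0,0,0.08,-0.9,0,0,0,0,0,0.06,-0.9,0,0,0,0,0,0.04,-0.9,0,0,0,0,0,0,-0.9])

```text
time_s: 20.55
eef_pos: [539.1, -209.2, 101.0]
orientation: [-179.9, -0.1, 78.2]
ft_force: [-2.5, 4.0, 4.7]
finger_gap: 0.149
finger_force: 61.0
```

```bash
python3 -c "
from h import *
s=env.sense();print(s['torque'],s['ft_force'],s['orientation'],s['joint_pos'])"
```

```text
[0.62293699 0.46445742 0.02462514] [-2.46450101  3.99217881  4.65305581] [-1.79916600e+02 -9.08271650e-02  7.81826953e+01] [-2.65562155e+01  4.86892927e+00  1.10118711e+02  7.34380696e-02
  6.51161416e+01 -1.47699385e+01]
```

Closed should be near yaw 81.4. I'll turn in small steps until the stop resists.

Request:
apply_moves(series=[0,0,0,0,0,0.03,-0.9,0,0,0,0,0,0.03,-0.9,0,0,0,0,0,0,-0.9])

```text
time_s: 20.85
eef_pos: [539.0, -209.2, 101.0]
orientation: [-179.9, -0.1, 81.5]
ft_force: [-2.7, 3.9, 4.8]
finger_gap: 0.144
finger_force: 61.0
```

```bash
python3 -c "
from h import *
s=env.sense();print(s['torque'],s['ft_force'],s['orientation'])"
```

```text
[ 0.57031352  0.6107576  -0.24167087] [-2.72010266  3.9139755   4.80350099] [-1.79910527e+02 -1.08278644e-01  8.15467424e+01]
```

Request:
apply_moves(series=[0,0,0,0,0,0.03,-0.9,0,0,0,0,0,0.03,-0.9,0,0,0,0,0,0,-0.9])

```text
time_s: 21.15
eef_pos: [539.0, -209.1, 101.1]
orientation: [-179.9, -0.2, 84.7]
ft_force: [-4.0, 4.4, 6.2]
finger_gap: 0.151
finger_force: 77.2
```

```bash
python3 -c "
from h import *
s=env.sense();print(s['torque'],s['ft_force'],s['orientation'])"
```

```text
[ 0.53296629  0.62785983 -1.97237757] [-4.02532339  4.36229724  6.1702212 ] [-179.9399838    -0.19132014   84.6538147 ]
```

The torque jumped to -2 N m, so the knob is at its stop. I'll release, rise and check.

Request:
apply_moves(series=[0,0,0,0,0,0,1,0,0,0,0,0,0,1,0,0,0,0,0,0,1,0,0,0,0,0,0,1,0,0,0.02,0,0,0,1,0,0,0.04,0,0,0,1,0,0,0.05,0,0,0,1,0,0,0.05,0,0,0,1,0,0,0.03,0,0,0,1,0,0,0,0,0,0,1])

```text
time_s: 22.15
eef_pos: [541.7, -211.2, 297.6]
orientation: [179.4, 0.3, 85.0]
ft_force: [0.7, -0.0, 0.1]
finger_gap: 0.999
finger_force: 0.0
```

```bash
python3 - <<'E'
from fit import *
f=wrist();s=env.sense();print(s["eef_pos"],s["orientation"],s["ft_force"])
for q,z in(("knob",113),("lip",56),("jar_medium",0)):
    for r in env.tip_of("wrist",q)[:2]: print(q,round(r["conf"],2),np.round(r["centre"]),onz(f,r["centre"],z))
cv2.imwrite("pics/w9.png",f["frame"][:,:,::-1])
E
```

```text
[ 540.58961271 -210.66783057  293.91083646] [1.79655648e+02 1.43501309e-01 8.50219663e+01] [ 0.28409025 -0.41108025 -0.41196748]
knob 0.59 [213. 314.] [ 536.5 -208.4  113. ]
lip 0.72 [ 74. 322.] [555.2 -84.3  56. ]
```

View pics/w9.png

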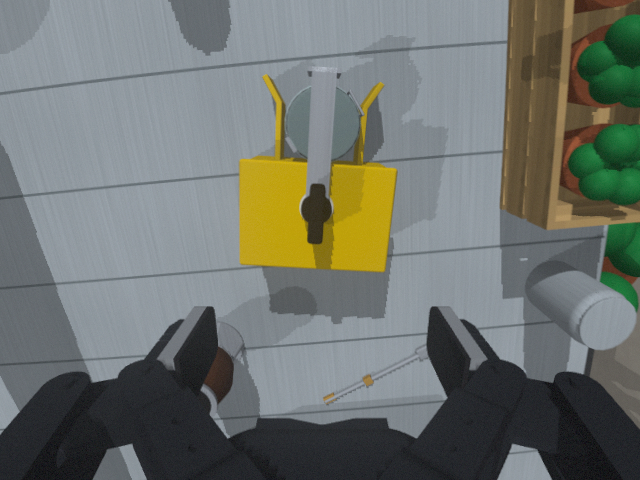

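The jar is home at (322,120). The tongue lies over it, and the knob-to-lip direction measures 81.4°, which matches the closed angle. The lip is across the mouth and the nearby objects are undisturbed, so I'm handing in.

```bash
python3 -c "
from bench import env
print(env.finish_job())"
```

```text
the job is handed in; nothing more can be done
None
```

The medium jar is pushed home against the back of the caddy bay and the latch is turned to its stop, with the tongue over the jar and its lip across the mouth; I handed the job in at about 22 s, and no verdict was returned.

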